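# Slide the washed-parts tray up the draining board and secure it

## Robot

A 6-joint arm with a two-finger parallel gripper is mounted at the origin on the work surface. World frame = base frame: x ahead of the robot, y to its left, z up, the work surface at z = 0. Lengths are in m, angles in degrees, forces in N, time in s.
With the tool pointing down it reaches from about 0.25 to 0.725 m from the base axis. Payload 9.7 kg.
Tool frame: the origin (TCP) lies midway between the tips of the shut fingers; the grasp point (between the pads) lies 19 mm behind it; z points along the fingers, x is the direction in which the jaws open and shut, and the axes are right-handed (so a half turn about z gives the same grasp; the last joint's range is limited). The gripper opens to 85 mm and grips with 20 to 120 N. Pads are 22 mm wide; open, the fingers measure 114 mm over their backs; the gripper's body (76 mm by 85 mm) begins 54 mm behind the grasp point. The pads swing forward as they close: fully open they stand 13 mm farther back than shut.
Start: joints at [-69.099, 4.979, 10.078, 95.1, 0, 90], TCP at [0.196, -0.514, 0.231] pointing down, gripper open.
Joint ranges: [-179.16, 179.16], [-48.56, 103.87], [-65.8, 70.77], [-126.05, 130.52], [-82.76, 87.17], [-180, 180]. Speed limits (degrees/s): [127.2, 127.2, 147.25, 180, 180, 180].

## Interface

Orientations are given as [roll, pitch, yaw] about the fixed x, y, z axes, in that order (R = Rz(yaw) Ry(pitch) Rx(roll)).
In Python, from workcell import bot, optics gives the robot as it stands.
- The arm moves only by the shell command python3 -m creep 'ROWS' [FORCE]. ROWS is JSON, a list of rows, each a list of 7 numbers: the shift along the tool's x, y, z in m, then the turn, a rotation vector about the tool's x, y, z in rad, then the opening, from 0 (shut) to 1 (fully open). A call has 1 to 8 rows; each row is the pose to reach, as a shift and turn from the pose commanded when the call began, along the tool's axes at that moment; what a row does not reach only later rows make up. A row lasts 1/10 s, in which the tool goes at most 50 mm and 8.59 degrees, less where a joint would pass 70% of its speed; a pose out of reach is approached as far as the arm can. A call with a gripper value outside its range is refused whole. The fingers move at their own pace and stop on an object; FORCE is the grip in N (left out, the last holds). Time passes only in rows, so rows that repeat a pose let the fingers close. It gives the time, the measured TCP pose, the force and the opening at its end, in the units of the state.
- bot.get_obs(): the state, without advancing time (a new reading comes with each control period).
- optics.camera(name): name is "scene" or "top"; returns the picture (420x560x3 uint8, red, green, blue); there is no depth.
- optics.camera_params(name): a dict with "camera_matrix" (3x3 intrinsics, pixels), "R" (3x3) and "t" (3): a world point X has camera coordinates R X + t. Camera axes: x right, y down, z forward; pixel columns grow to the right and rows downward; lengths in m; the calibration is good to about 2 mm. A picture is of the moment at which its call begins. camera_params takes no time and is no camera call.
- bot.job_done(): hands the job in, once; it reports no verdict.
The state is a dict: "time": time; "q": joint angles; "qd": joint speeds; "joint_efforts": joint torques, N m; "ee_pos": TCP position; "tcp_rot": TCP orientation; "wrist_force": force on the tool from outside, world axes, zero at the start; "torque": the same for the moment, N m; "opening": finger opening in m.
Only numpy, scipy, OpenCV 4.12 (cv2) and the standard library are available. Lean on these libraries where they do the work, as an engineer would, in place of code of your own. Each camera call takes 0.05 s, during which the arm holds its last target.

## Task

Slide the tray of washed parts, without lifting it off, up the sloping draining board until it is fully home against the black stop bar at the top; lean on it steadily for a moment so that it seats firmly, but gently, without ramming the stop. Then swing the yellow catch fully across behind the tray, let go, and leave the tray resting against the stop bar, with both parts still in it and the other things on the bench undisturbed.

Things in the scene. Friction and masses are not known exactly. Their poses are not given: they have to be found in the camera images.
- board: Draining board, 270 mm long, sloping 9 degrees. Origin: middle of its lower edge, on the surface; x runs up the slope, y towards the catch side, z square to the surface. A level drip shelf (225 mm long, 45 mm above the bench) joins it there and runs towards -x. Both have one lane, 127 mm wide, between rails 18 mm high, 5 mm thick. Catch side: flange, level with the rails, 66 to 118 mm off centre.
- backstop: Upright sheet across the board, 46 mm high. Origin: foot of its lower face, 226 mm up the board's x; axes as the board's. Its black stop bar (112 wide, from 8 to 38 mm up) hangs on two threaded rods; the bar's face, which the tray's front wall meets, is screwed out 6 to 26 mm in front of the sheet: not reported, see or feel it. It is rigid: 5 to 15 N on it is a firm seat, over 30 N bends it.
- tray: Loose perforated tray, 140 mm long (x, up the lane), 120 wide (y), 50 high, walls 4 mm; with its parts 0.6 to 0.85 kg. Origin: centre of its underside. Starts on the level shelf between the rails, +x wall uphill. Slides at 3 to 9 N; friction keeps it where it is left, on the slope too. Push its low (-x) wall, best in the middle, about 20 mm above its foot; the lane behind it is open.
- catch (a joint): Yellow swing catch on the flange, rad: about 0 = open (blade along the flange, pointing down the slope, clear of the lane), 1.57 = fully across the lane at its own end stop, blade 5 to 25 mm behind the tray when that is home. Closing turns it about the board's +z (anticlockwise from above), with a small steady friction (about 1 N at the knob); it stays where it is left.
- catch_knob (a point): Middle of the catch's upright black knob (16 mm diameter, 38 mm high, square to the board), on the catch's tail 42 mm from the pivot, away from the blade. The tail's top is 19 mm below this point. Catch open: the knob lies up the slope from the pivot; closed: straight out to the side, away from the lane.
- catch_pivot (a point): Point on the catch's turning axis at the height of the knob's middle; 46 mm up the slope from the board's origin and 90 mm to the side of the lane's centre line, 51 mm above the board's surface.
- piston_mid (a point): Centre of the loose aluminium piston standing in the tray, 62 mm diameter, 46 mm high.
- gear_mid (a point): Centre of the loose dark gear lying in the tray, 49 mm diameter, 20 mm high.
- bottle: White bottle with a red cap standing on the bench, 64 mm diameter, 190 mm high; origin under its centre. Leave alone.
- jar: Amber jar standing on the bench, 68 mm diameter, 85 mm high; origin under its centre. Leave alone.
- wrench: Steel wrench lying on the bench, 190 mm long; origin under its middle. Leave alone.
- brush: Parts brush lying on the bench, 200 mm long; origin under its middle. Leave alone.

How it is judged (in metres and radians):
On the way, in this order (a step that is already met when the one before it is completed fails the run):
1. the tray is home and leaned against the stop bar with a steady 4 N or more (x of stop_bar_c0 in the frame of tray below 0.0755 m and contact force between tray and backstop above 4 N), for 0.25 s.
2. the catch is swung across behind the tray (value of joint catch above 1.4 rad), for 0.2 s.
At the end, for the whole second after the job is handed in: The tray lies flat on the board, its front wall within 3 mm of the stop bar's face and square to it, at rest; the catch is across behind it (above 1.4 rad); piston and gear are in the tray (x of stop_bar_c0 in the frame of tray between 0.069 and 0.0755 m and z of tray in the frame of backstop below 0.005 m and angle between the x axis of tray and the x axis of backstop, either way round below 0.06 rad and value of joint catch above 1.4 rad and linear speed of tray below 0.01 m/s and distance between piston_mid and tray below 0.065 m and distance between gear_mid and tray below 0.075 m); the robot touches nothing.
It fails at once if the stop is rammed: the tray is driven against it with more than 30 N (contact force between tray and backstop above 30 N).
It fails at once if the tray is lifted off the shelf or board instead of slid (z of tray in the frame of board above 0.035 m).
It fails at once if the tray is tipped (angle between tray's own z axis and vertical above 0.4 rad).
It fails at once if a bystander (bottle, jar, wrench or brush) is moved more than 30 mm (distance of any of bottle, jar, wrench, brush from where it was at the start of the episode above 0.03 m).
It also fails if it takes over 72 s, if anything falls off the work surface, if the arm or the gripper's body presses on something with over 40 N, if the wrist force passes 120 N, or if a joint passes its speed limit or range.

## Working session

There is one attempt and no reset: what is moved stays moved. The work goes in short steps, Python scripts to look and compute and a shell command to move; the robot and the scene stay as the last step left them, time stands still between calls to the robot, and variables do not carry over. Pictures are saved under pics/ and viewed, and the job is handed in when it is done.

```bash
ls; mkdir -p pics
python3 - <<'E'
from workcell import bot, optics
import cv2
print(bot.get_obs())
for n in("scene","top"):
    p=optics.camera_params(n);print(n,p)
    cv2.imwrite(f"pics/{n}0.png",optics.camera(n)[:,:,::-1])
E
```

```text
pics
{'time': 0.0, 'q': array([-6.90970869e+01,  5.00692401e+00,  1.00319820e+01,  9.50976053e+01,
        4.03939538e-04,  9.00008969e+01]), 'qd': array([ 0.06718062, -0.10843259, -0.06815441,  0.02461063,  0.065181  ,
        0.11444943]), 'joint_efforts': array([-8.20456426e-04, -5.20386279e+01,  4.64807868e+01,  1.61618058e-02,
       -8.87599822e-05,  2.29005610e-05]), 'ee_pos': array([ 0.19615008, -0.51358229,  0.23060098]), 'tcp_rot': array([-1.79999597e+02,  7.25473295e-02, -6.90979838e+01]), 'wrist_force': array([-0.24726277, -0.74148772, -0.27986566]), 'torque': array([-0.06253013, -0.02839793, -0.02392033]), 'opening': 0.08533992496680344}
scene {'camera_matrix': array([[526.76454445,   0.        , 282.00169592],
       [  0.        , 526.76454445, 218.34013661],
       [  0.        ,   0.        ,   1.        ]]), 'R': array([[-0.73363596,  0.67941945,  0.01294166],
       [ 0.54932459,  0.60415561, -0.57726813],
       [-0.40002598, -0.41639549, -0.81645209]]), 't': array([ 0.37184879, -0.22940773,  1.99795279])}
top {'camera_matrix': array([[394.09572125,   0.        , 279.73048404],
       [  0.        , 394.09572125, 202.72017502],
       [  0.        ,   0.        ,   1.        ]]), 'R': array([[ 0.00380478, -0.99971858, -0.02341539],
       [-0.99495507, -0.00143717, -0.10031119],
       [ 0.10024931,  0.02367892, -0.99468054]]), 't': array([-0.00309327,  0.53156082,  1.09157422])}
```

View pics/scene0.png

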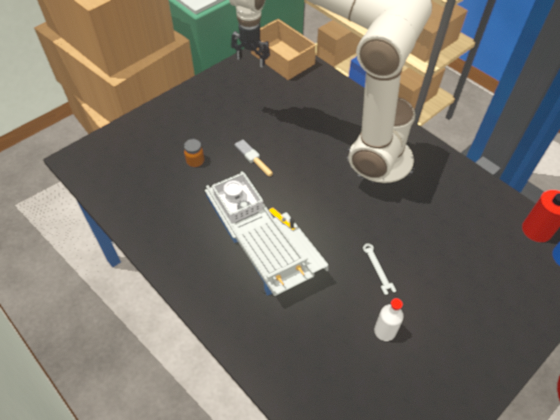

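View pics/top0.png

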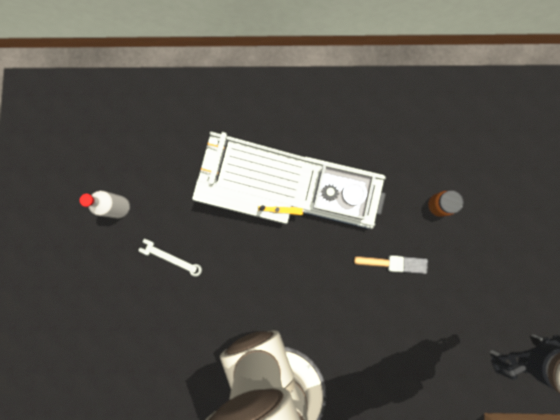

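Run:
```python
import cv2
a=cv2.imread("pics/top0.png")[125:235,185:395]
cv2.imwrite("pics/top0z.png",cv2.resize(a,None,fx=3.8,fy=3.8,interpolation=cv2.INTER_CUBIC))
a=cv2.imread("pics/scene0.png")[165:300,195:335]
cv2.imwrite("pics/scene0z.png",cv2.resize(a,None,fx=4.4,fy=4.4,interpolation=cv2.INTER_CUBIC))
```

```text
(no output)
```

View pics/top0z.png

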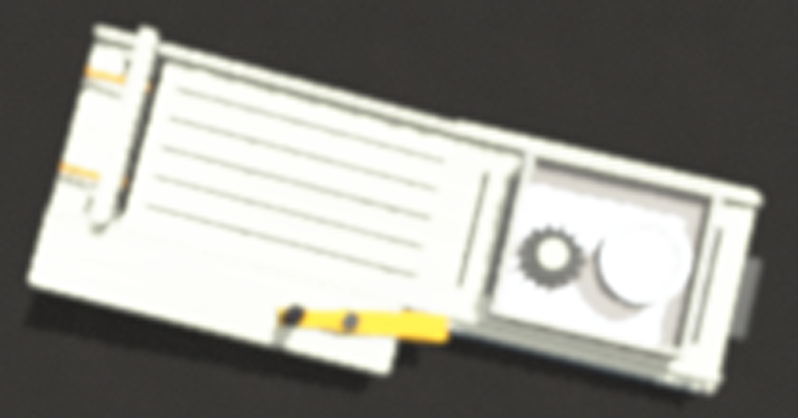

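View pics/scene0z.png

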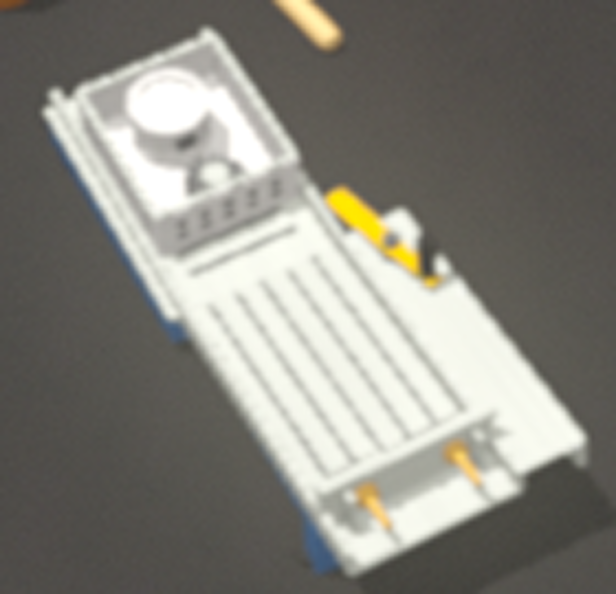

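```bash
cat > h.py <<'E'
import numpy as np, cv2
from workcell import bot, optics
from scipy.spatial.transform import Rotation as Ro
def proj(n,X):
    p=optics.camera_params(n); c=np.asarray(X)@p["R"].T+p["t"]
    u=c@p["camera_matrix"].T; return u[...,:2]/u[...,2:]
S=np.deg2rad(9)
def Rb(yaw,tilt=S): return (Ro.from_euler('z',yaw)*Ro.from_euler('y',-tilt)).as_matrix()
def b2w(P,X,tilt=S): # P=x,y,yaw
    return np.asarray(X)@Rb(P[2],tilt).T+[P[0],P[1],0.045]
def zt(a): return np.array(a)/3.8+[185,125]
def zs(a): return np.array(a)/4.4+[195,165]
E
cat > fit.py <<'E'
from h import *
from scipy.optimize import least_squares
# n, px, board-frame pt, tilt
M=[("top",zt((30,284)),(.27,.118,.018),S),("top",zt((95,28)),(.27,-.0685,.018),S),
("top",zt((762,195)),(-.225,-.0685,.018),0),("top",zt((718,390)),(-.225,.0685,.018),0),
("scene",zs((585,440)),(.27,.118,.018),S),
("top",zt((350,322)),(.046,.090,.03),S),
("top",zt((293,316)),(.088,.090,.070),S),
("scene",zs((428,235)),(.088,.090,.070),S),
("scene",zs((48,103)),(-.225,-.0685,.018),0)]
def f(P): return np.concatenate([proj(n,b2w(P,X,t))-px for n,px,X,t in M])
r=least_squares(f,[.5,0,1.4],loss='soft_l1')
print(r.x,np.rad2deg(r.x[2]));print(f(r.x).reshape(-1,2).round(1))
P=r.x
T=[(zt((530,155)),(.07,-.06)),(zt((714,195)),(-.07,-.06)),(zt((490,314)),(.07,.06)),(zt((682,354)),(-.07,.06))]
g=lambda t:np.concatenate([proj("top",np.array([*(np.array([t[0],t[1]])+np.array([[np.cos(t[2]),-np.sin(t[2])],[np.sin(t[2]),np.cos(t[2])]])@x),.095]))-p for p,x in T])
r=least_squares(g,[.5,-.1,P[2]]);print("tray",r.x,np.rad2deg(r.x[2]),g(r.x).round(1))
q=(r.x[:2]-P[:2])@Rb(P[2],0)[:2,:2];print("tray in shelf",q)
for nm,X in(("knob",(.088,.09,.051)),("piv",(.046,.09,.051)),("stop foot",(.226,0,0))):print(nm,b2w(P,X))
for n in("top","scene"):
    im=cv2.resize(cv2.imread(f"pics/{n}0.png"),None,fx=4,fy=4,interpolation=cv2.INTER_CUBIC)
    L=[[(0,-.0685,.018),(.27,-.0685,.018),(.27,.118,.018),(.03,.118,.018)],[(.226,-.06,.046),(.226,.06,.046)],[(.226,-.06,0),(.226,.06,0)],[(.088,.09,.032),(.088,.09,.07)]]
    for l in L: cv2.polylines(im,[(proj(n,b2w(P,np.array(l)))*4+2).astype(int)],False,(0,0,255),1)
    l=[(0,-.0685,.018),(-.225,-.0685,.018),(-.225,.0685,.018),(0,.0685,.018)]
    cv2.polylines(im,[(proj(n,b2w(P,np.array(l),0))*4+2).astype(int)],False,(0,0,255),1)
    im=im[500:940,740:1540] if n=="top" else im[660:1200,780:1340]
    cv2.imwrite(f"pics/{n}fit.png",im)
E
python3 fit.py
```

```text
[ 0.5837957  -0.05547626  1.33516755] 76.49946550806362
[[-0.6  0.2]
 [ 0.1  0.8]
 [-0.9  1.2]
 [-0.1 -1.6]
 [-0.2 -0.8]
 [-0.4  0.5]
 [ 0.8 -2.6]
 [-3.   0.9]
 [ 0.3 -2.5]]
tray [ 0.55407267 -0.17395145  1.35041847] 77.37327910174172 [-1.6 -1.3  1.4 -0.6 -0.6  0.3  0.8  1.5]
tray in shelf [-0.12214042  0.00124316]
knob [0.51471112 0.04229181 0.10913834]
piv [0.50502676 0.00195516 0.10256809]
stop foot [0.63590683 0.1615733  0.08035419]
```

View pics/topfit.png

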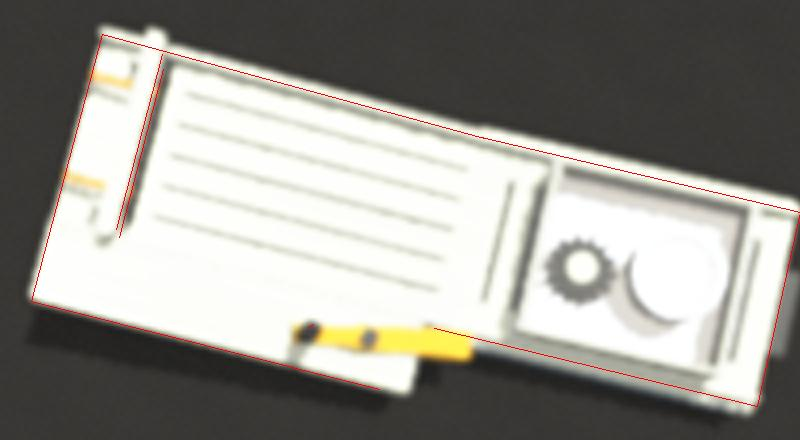

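View pics/scenefit.png

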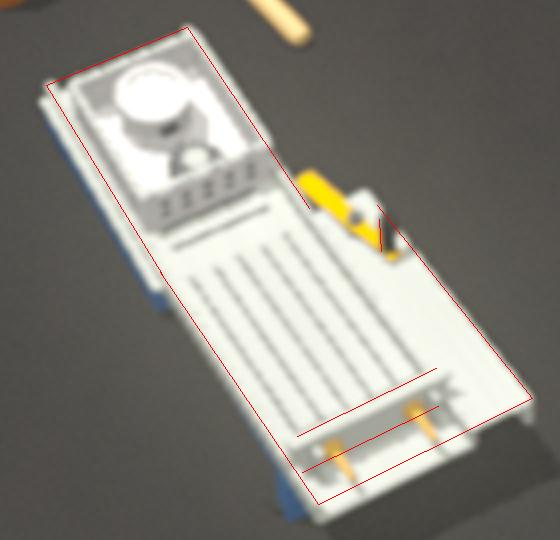

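```bash
sed -i '/070),S/d' fit.py; sed -i 's/^("scene",zs((48,103))/("scene",zs((350,578)),(.27,-.0685,.0),S),("scene",zs((498,408)),(.228,.066,.046),S),\n&/' fit.py; python3 fit.py
cat >> h.py <<'E'
def ray(n,px,z):
    p=optics.camera_params(n);C=-p["R"].T@p["t"]
    d=p["R"].T@np.linalg.solve(p["camera_matrix"],[*px,1.]);return C+d*(z-C[2])/d[2]
E
python3 - <<'E'
from h import *
print("jar",ray("top",(449,203),.085),"brush",ray("top",(391,264),.01),ray("top",(358,261),.01))
print("shelf end thing",ray("top",zt((745,300)),.0))
print("bottle cap",ray("top",(87,200),.19))
E
```

```text
[ 0.58546688 -0.05478168  1.33718148] 76.61485523588782
[[-0.8 -0.2]
 [-0.3  0.3]
 [-1.2  0.4]
 [-0.3 -2.4]
 [-0.4 -0.5]
 [-0.6 -0.1]
 [-0.1 -1.7]
 [-2.6 -1. ]
 [-0.1 -2.1]]
tray [ 0.55407267 -0.17395145  1.35041848] 77.37327944675006 [-1.6 -1.3  1.4 -0.6 -0.6  0.3  0.8  1.5]
tray in shelf [-0.12320026  0.00295413]
knob [0.51618555 0.04284706 0.10913834]
piv [0.50658243 0.00249099 0.10256809]
stop foot [0.63714078 0.16237239 0.08035419]
jar [ 0.52559326 -0.45375945  0.085     ] brush [ 0.3601879  -0.31551945  0.01      ] [ 0.36810569 -0.22308651  0.01      ]
shelf end thing [ 0.53111912 -0.29370038  0.        ]
bottle cap [0.52112651 0.46693255 0.19      ]
```

View pics/scenefit.png

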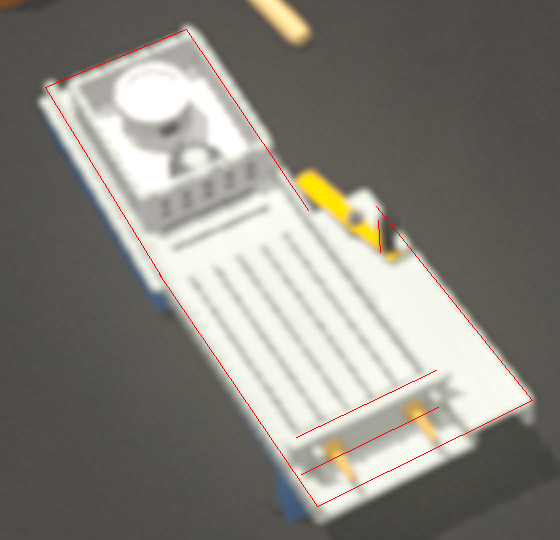

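View pics/topfit.png

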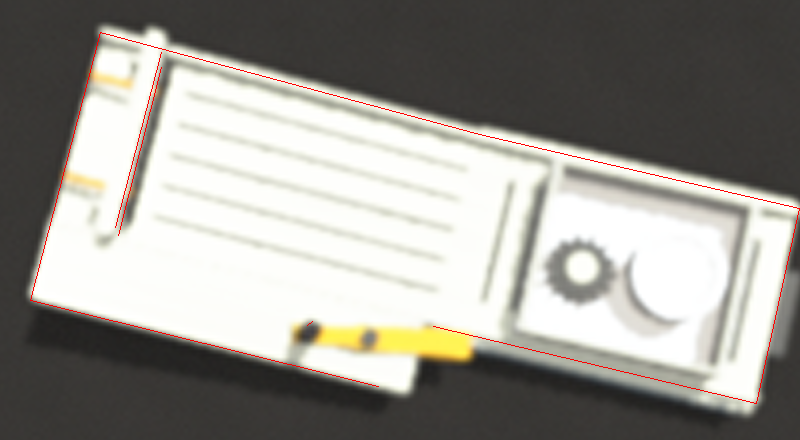

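```bash
cat >> h.py <<'E'
P=np.array([.585,-.055,np.deg2rad(76.6)])
def goal(bx,by,bz,th=12,tilt=S,yaw=None):
    """row from present pose to board-frame point, tool x=-board y, leaned th deg"""
    o=bot.get_obs()
    Rc=Ro.from_euler('xyz',o["tcp_rot"],degrees=True)
    y=np.rad2deg(P[2])-90 if yaw is None else yaw
    Rg=Ro.from_euler('xyz',[180,0,y],degrees=True)*Ro.from_euler('x',th,degrees=True)
    W=b2w(P,[bx,by,bz],tilt)
    print("t",round(o["time"],2),"pos",o["ee_pos"].round(4),"goalW",W.round(4),"F",o["wrist_force"].round(1))
    print("shift",Rc.inv().apply(W-o["ee_pos"]).round(4),"turn",(Rc.inv()*Rg).as_rotvec().round(4))
def state():
    o=bot.get_obs();d=o["ee_pos"]-[P[0],P[1],.045]
    R0=Rb(P[2],0);R1=Rb(P[2])
    print("t",round(o["time"],2),"shelf",(d@R0).round(4),"board",(d@R1).round(4),"Fboard",(o["wrist_force"]@R1).round(2),"rot",o["tcp_rot"].round(1))
E
python3 -c "
from h import *
goal(-.24,0,.155,12,0)"
```

```text
t 0.1 pos [ 0.1962 -0.5136  0.2306] goalW [ 0.5294 -0.2885  0.2   ] F [-0.3 -0.4  0.8]
shift [-0.0914 -0.3916  0.0308] turn [ 0.1921 -0.1007 -0.9685]
```

```bash
python3 -m creep '[[-0.0114,-0.049,0.004,0.024,-0.0125,-0.121,0],[-0.0228,-0.098,0.008,0.048,-0.025,-0.242,0],[-0.0343,-0.147,0.0115,0.072,-0.0378,-0.363,0],[-0.0457,-0.196,0.0154,0.096,-0.05,-0.484,0],[-0.057,-0.245,0.019,0.12,-0.063,-0.605,0],[-0.0685,-0.294,0.023,0.144,-0.0755,-0.726,0],[-0.08,-0.343,0.027,0.168,-0.088,-0.847,0],[-0.0914,-0.3916,0.0308,0.1921,-0.1007,-0.9685,0]]' 30
python3 -m creep '[[0,0,0,0,0,0,0],[0,0,0,0,0,0,0]]'
python3 - <<'E'
from h import *
goal(-.24,0,.02,12,0);state()
cv2.imwrite("pics/top1.png",optics.camera("top")[:,:,::-1])
E
```

```text
time: 0.9
ee_pos: [0.5281, -0.2891, 0.2003]
tcp_rot: [-168.0, -0.0, -13.1]
wrist_force: [-1.1, 0.1, 0.3]
opening: -0.0
time: 1.1
ee_pos: [0.5272, -0.2897, 0.1996]
tcp_rot: [-168.0, 0.1, -13.3]
wrist_force: [0.2, 1.0, 0.5]
opening: -0.0
t 1.1 pos [ 0.5272 -0.2897  0.1996] goalW [ 0.5294 -0.2885  0.065 ] F [0.2 1.  0.5]
shift [0.002  0.0263 0.132 ] turn [0.0006 0.0016 0.0012]
t 1.1 shelf [-0.2417  0.0018  0.1546] board [-0.2145  0.0018  0.1905] Fboard [1.13 0.04 0.35] rot [-1.68e+02  1.00e-01 -1.33e+01]
```

View pics/top1.png

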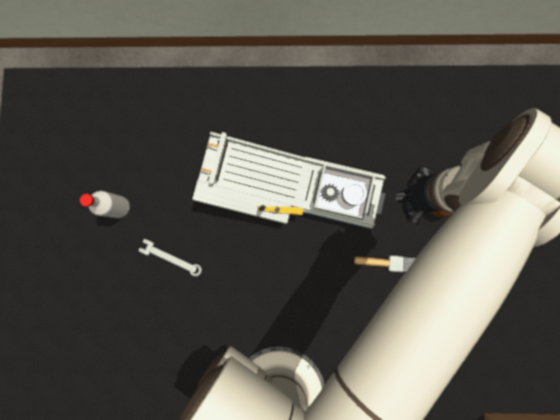

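```bash
python3 -m creep '[[0.001,0.009,0.044,0,0,0,0],[0.002,0.018,0.088,0,0,0,0],[0.002,0.026,0.132,0,0,0,0],[0.002,0.026,0.132,0,0,0,0],[0.002,0.026,0.132,0,0,0,0]]'
python3 - <<'E'
from h import *
goal(-.21,0,.02,12,0);state()
a=optics.camera("scene")[:,:,::-1]
cv2.imwrite("pics/scene2.png",cv2.resize(a[130:300,170:340],None,fx=3.5,fy=3.5,interpolation=cv2.INTER_CUBIC))
E
```

```text
time: 1.65
ee_pos: [0.5284, -0.2899, 0.0674]
tcp_rot: [-168.0, -0.0, -13.5]
wrist_force: [0.5, 0.8, 1.4]
opening: -0.0
t 1.65 pos [ 0.5284 -0.2899  0.0674] goalW [ 0.5363 -0.2593  0.065 ] F [0.5 0.8 1.4]
shift [ 0.0006 -0.0304  0.0089] turn [ 0.0009 -0.0007 -0.0018]
t 1.65 shelf [-0.2416  0.0007  0.0224] board [-0.2351  0.0007  0.06  ] Fboard [ 1.12 -0.28  1.26] rot [-168.    -0.   -13.5]
```

View pics/scene2.png

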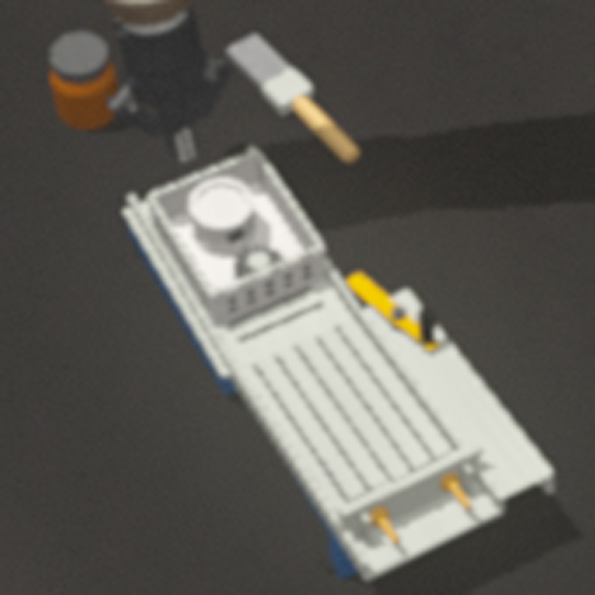

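```bash
python3 -m creep '[[0,-0.006,0.002,0,0,0,0],[0,-0.012,0.004,0,0,0,0],[0,-0.018,0.0055,0,0,0,0],[0,-0.023,0.0065,0,0,0,0],[0,-0.028,0.0075,0,0,0,0],[0,-0.033,0.009,0,0,0,0],[0,-0.037,0.010,0,0,0,0],[0,-0.041,0.0105,0,0,0,0]]'
python3 - <<'E'
from h import *
goal(-.12,0,.02,12,0);state()
E
```

```text
time: 2.5
ee_pos: [0.5389, -0.2483, 0.0642]
tcp_rot: [-168.1, -0.0, -13.4]
wrist_force: [-2.3, -3.8, -2.7]
opening: 0.0
t 2.5 pos [ 0.5389 -0.2483  0.0642] goalW [ 0.5572 -0.1717  0.065 ] F [-2.3 -3.8 -2.7]
shift [ 0.     -0.0772  0.0155] turn [ 0.0022 -0.0005 -0.0003]
t 2.5 shelf [-1.987e-01  1.000e-04  1.920e-02] board [-1.933e-01  1.000e-04  5.010e-02] Fboard [-4.63  1.39 -1.95] rot [-168.1   -0.   -13.4]
```

```bash
python3 -m creep '[[0,-0.008,0.0015,0,0,0,0],[0,-0.017,0.0035,0,0,0,0],[0,-0.027,0.0055,0,0,0,0],[0,-0.037,0.0075,0,0,0,0],[0,-0.047,0.0095,0,0,0,0],[0,-0.057,0.0115,0,0,0,0],[0,-0.067,0.0135,0,0,0,0],[0,-0.077,0.0155,0,0,0,0]]'
python3 - <<'E'
from h import *
goal(-.03,0,.02,12,0);state()
a=optics.camera("scene")[:,:,::-1]
cv2.imwrite("pics/scene3.png",cv2.resize(a[130:300,170:340],None,fx=3.5,fy=3.5,interpolation=cv2.INTER_CUBIC))
E
```

```text
time: 3.3
ee_pos: [0.5573, -0.1708, 0.0652]
tcp_rot: [-168.1, -0.0, -13.4]
wrist_force: [-0.5, -3.5, -2.7]
opening: 0.0004
t 3.3 pos [ 0.5573 -0.1708  0.0652] goalW [ 0.578  -0.0842  0.065 ] F [-0.5 -3.5 -2.7]
shift [ 0.0001 -0.0871  0.0186] turn [ 0.001  -0.0005  0.0002]
t 3.3 shelf [-1.191e-01  1.000e-04  2.020e-02] board [-1.144e-01  1.000e-04  3.850e-02] Fboard [-3.9  -0.38 -2.07] rot [-168.1   -0.   -13.4]
```

View pics/scene3.png

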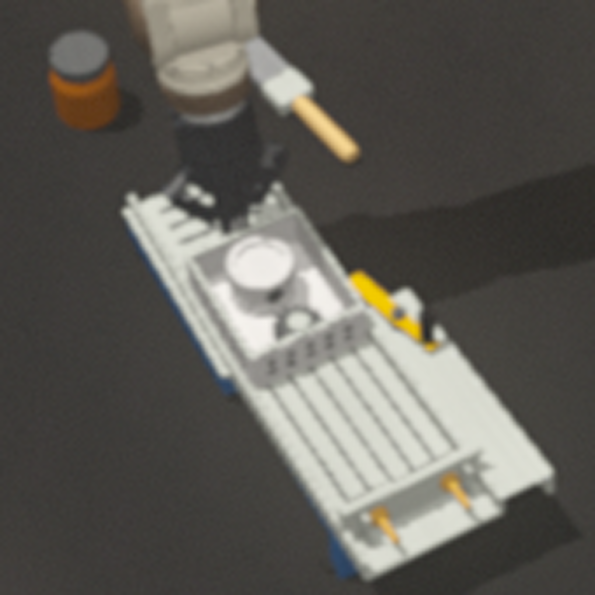

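```bash
python3 -m creep '[[0,-0.010,0.002,0,0,0,0],[0,-0.021,0.0045,0,0,0,0],[0,-0.032,0.007,0,0,0,0],[0,-0.043,0.0092,0,0,0,0],[0,-0.054,0.0115,0,0,0,0],[0,-0.065,0.014,0,0,0,0],[0,-0.076,0.0162,0,0,0,0],[0,-0.087,0.0186,0,0,0,0]]'
python3 - <<'E'
from h import *
goal(.04,0,.02,12);state()
E
```

```text
time: 4.15
ee_pos: [0.5779, -0.0848, 0.0652]
tcp_rot: [-168.1, -0.0, -13.4]
wrist_force: [-1.7, -5.4, -1.4]
opening: 0.0003
t 4.15 pos [ 0.5779 -0.0848  0.0652] goalW [ 0.5934 -0.0196  0.071 ] F [-1.7 -5.4 -1.4]
shift [-0.     -0.0668  0.0081] turn [ 0.0015 -0.0009 -0.0002]
t 4.15 shelf [-0.0306 -0.      0.0202] board [-0.0271 -0.      0.0247] Fboard [-5.81  0.36 -0.47] rot [-168.1   -0.   -13.4]
```

```bash
python3 -m creep '[[0,-0.009,0.002,0,0,0,0],[0,-0.017,0.0037,0,0,0,0],[0,-0.024,0.005,0,0,0,0],[0,-0.031,0.006,0,0,0,0],[0,-0.038,0.0066,0,0,0,0],[0,-0.045,0.007,0,0,0,0],[0,-0.051,0.0073,0,0,0,0],[0,-0.0568,0.0076,0,0,0,0]]'
python3 - <<'E'
from h import *
goal(.05,0,.02,12);state()
a=optics.camera("top")[:,:,::-1]
cv2.imwrite("pics/top4.png",cv2.resize(a[115:245,185:395],None,fx=3.8,fy=3.8,interpolation=cv2.INTER_CUBIC))
E
```

```text
time: 4.95
ee_pos: [0.5918, -0.0311, 0.0712]
tcp_rot: [-168.2, -0.2, -13.5]
wrist_force: [-3.8, -15.3, 9.8]
opening: -0.0
t 4.95 pos [ 0.5918 -0.0311  0.0712] goalW [ 0.5957 -0.01    0.0726] F [ -3.8 -15.3   9.8]
shift [-0.0012 -0.0213  0.003 ] turn [ 0.0039 -0.0043 -0.001 ]
t 4.95 shelf [ 0.0248 -0.0011  0.0262] board [ 0.0286 -0.0011  0.022 ] Fboard [-14.     0.11  12.17] rot [-168.2   -0.2  -13.5]
```

View pics/top4.png

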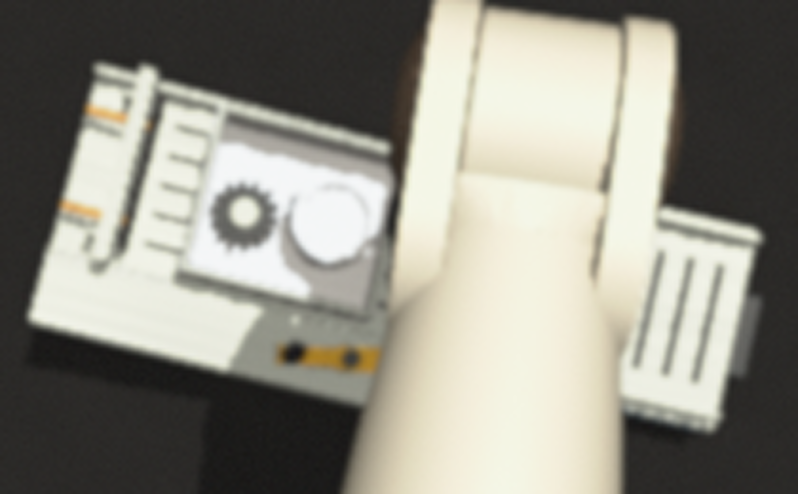

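```bash
python3 -m creep '[[0,0,0,0,0,0,0],[0,0,0,0,0,0,0]]'
python3 - <<'E'
from h import *
state();print(bot.get_obs()["torque"])
a=optics.camera("scene")[:,:,::-1]
cv2.imwrite("pics/scene4.png",cv2.resize(a[130:300,170:340],None,fx=3.5,fy=3.5,interpolation=cv2.INTER_CUBIC))
E
```

```text
time: 5.2
ee_pos: [0.5918, -0.0301, 0.0707]
tcp_rot: [-168.1, -0.2, -13.4]
wrist_force: [-0.5, -7.7, 5.3]
opening: 0.0001
t 5.2 shelf [ 0.0258 -0.0009  0.0257] board [ 0.0295 -0.0009  0.0214] Fboard [-6.72 -1.27  6.38] rot [-168.1   -0.2  -13.4]
[-1.60370236  0.12571193 -0.10513229]
```

View pics/scene4.png

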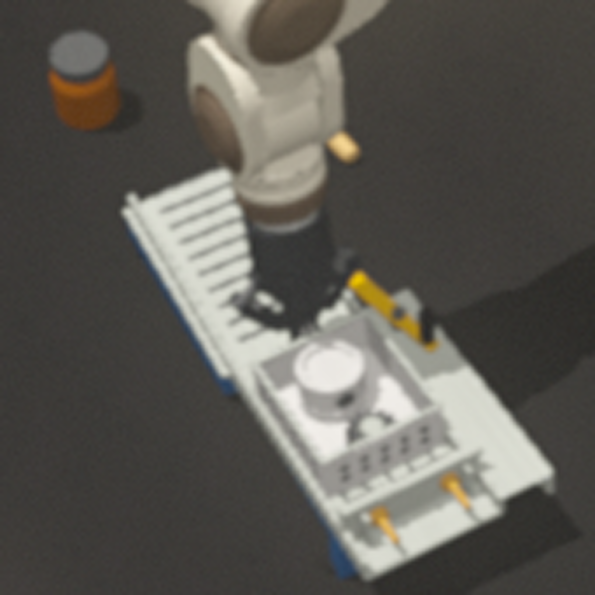

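```bash
python3 -m creep '[[0,-0.002,-0.0003,0,0,0,0],[0,-0.004,-0.0006,0,0,0,0],[0,-0.006,-0.0009,0,0,0,0],[0,-0.008,-0.0011,0,0,0,0],[0,-0.010,-0.0011,0,0,0,0],[0,-0.012,-0.0011,0,0,0,0]]'
python3 - <<'E'
from h import *
state();print(bot.get_obs()["torque"])
a=optics.camera("top")[:,:,::-1]
cv2.imwrite("pics/top5.png",cv2.resize(a[125:225,185:315],None,fx=6,fy=6,interpolation=cv2.INTER_CUBIC))
E
```

```text
time: 5.85
ee_pos: [0.5936, -0.0181, 0.0728]
tcp_rot: [-168.1, -0.0, -13.4]
wrist_force: [-0.4, -3.7, -3.1]
opening: -0.0
t 5.85 shelf [0.0378 0.0002 0.0278] board [0.0417 0.0002 0.0215] Fboard [-4.11 -0.43 -2.47] rot [-168.1   -0.   -13.4]
[-1.13155318  0.30425979  0.02475674]
```

View pics/top5.png

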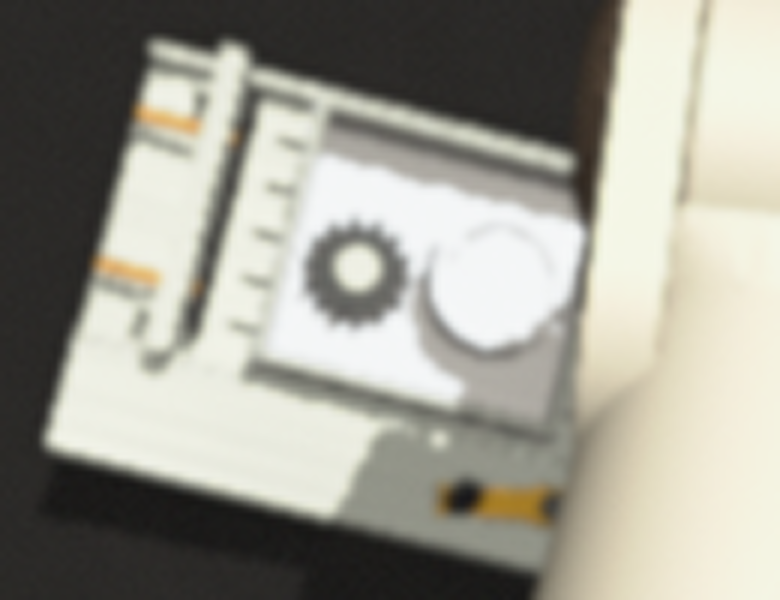

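```bash
python3 -m creep '[[0,-0.002,0.0001,0,0,0,0],[0,-0.004,0.0002,0,0,0,0],[0,-0.0055,0.0003,0,0,0,0],[0,-0.007,0.0004,0,0,0,0],[0,-0.0085,0.0004,0,0,0,0],[0,-0.010,0.0005,0,0,0,0]]'
python3 - <<'E'
from h import *
state()
a=optics.camera("top")[:,:,::-1]
cv2.imwrite("pics/top6.png",cv2.resize(a[125:225,185:315],None,fx=6,fy=6,interpolation=cv2.INTER_CUBIC))
E
```

```text
time: 6.5
ee_pos: [0.596, -0.0085, 0.0744]
tcp_rot: [-168.0, -0.0, -13.4]
wrist_force: [-0.3, -4.0, -5.1]
opening: -0.0
t 6.5 shelf [0.0477 0.0001 0.0294] board [0.0518 0.0001 0.0215] Fboard [-4.73 -0.63 -4.38] rot [-168.    -0.   -13.4]
```

View pics/top6.png

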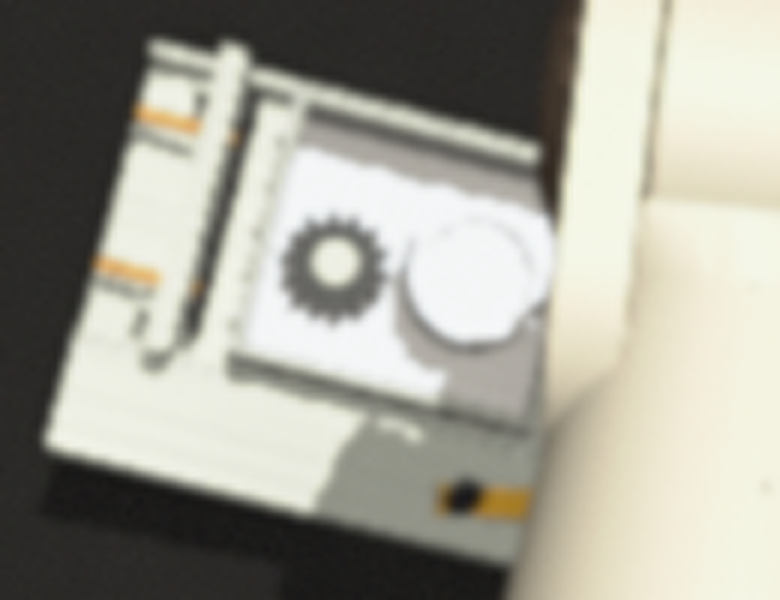

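```bash
python3 -m creep '[[0,-0.001,0.0001,0,0,0,0],[0,-0.002,0.0002,0,0,0,0],[0,-0.003,0.0003,0,0,0,0],[0,-0.004,0.0004,0,0,0,0],[0,-0.005,0.0005,0,0,0,0]]'
python3 - <<'E'
from h import *
state()
E
python3 -m creep '[[0,-0.0007,0.0001,0,0,0,0],[0,-0.0014,0.0001,0,0,0,0],[0,-0.002,0.0001,0,0,0,0]]'
python3 - <<'E'
from h import *
state()
a=optics.camera("top")[:,:,::-1]
cv2.imwrite("pics/top7.png",cv2.resize(a[125:225,185:315],None,fx=6,fy=6,interpolation=cv2.INTER_CUBIC))
E
```

```text
time: 7.05
ee_pos: [0.5972, -0.0039, 0.0751]
tcp_rot: [-168.1, -0.0, -13.4]
wrist_force: [-1.0, -5.5, -0.6]
opening: 0.0004
t 7.05 shelf [ 0.0525 -0.0001  0.0301] board [ 0.0566 -0.0001  0.0215] Fboard [-5.57 -0.33  0.27] rot [-168.1   -0.   -13.4]
time: 7.35
ee_pos: [0.5977, -0.002, 0.0754]
tcp_rot: [-168.1, -0.0, -13.4]
wrist_force: [-1.6, -5.6, -2.0]
opening: -0.0
t 7.35 shelf [ 0.0545 -0.      0.0304] board [ 0.0586 -0.      0.0215] Fboard [-6.08  0.22 -1.05] rot [-168.1   -0.   -13.4]
```

View pics/top7.png

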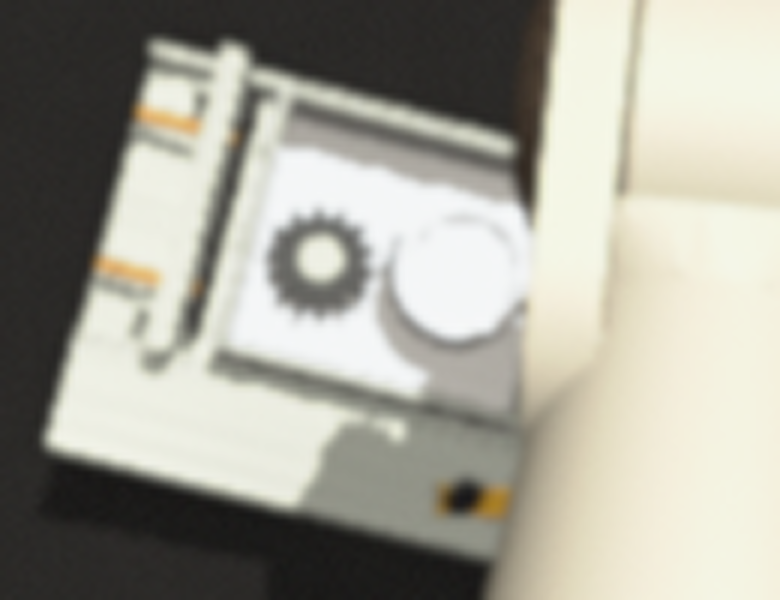

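```bash
python3 -m creep '[[0,-0.0007,0,0,0,0,0],[0,-0.0014,0.0001,0,0,0,0],[0,-0.002,0.0001,0,0,0,0]]'
python3 -m creep '[[0,-0.0007,0,0,0,0,0],[0,-0.0014,0.0001,0,0,0,0],[0,-0.002,0.0001,0,0,0,0]]'
python3 - <<'E'
from h import *
state()
E
```

```text
time: 7.7
ee_pos: [0.5982, -0.0001, 0.0758]
tcp_rot: [-168.1, -0.1, -13.4]
wrist_force: [-2.0, -5.5, -1.5]
opening: 0.0002
time: 8.0
ee_pos: [0.5986, 0.0018, 0.0761]
tcp_rot: [-168.1, -0.0, -13.4]
wrist_force: [-1.2, -4.8, -1.6]
opening: 0.0002
t 8.0 shelf [ 0.0584 -0.0001  0.0311] board [ 0.0625 -0.0001  0.0216] Fboard [-5.15  0.   -0.76] rot [-168.1   -0.   -13.4]
```

```bash
for i in 1 2 3; do :; done; python3 -m creep '[[0,-0.0005,0,0,0,0,0],[0,-0.001,0,0,0,0,0],[0,-0.0015,0.0001,0,0,0,0]]'
python3 - <<'E'
from h import *
state()
a=optics.camera("top")[:,:,::-1]
cv2.imwrite("pics/top8.png",cv2.resize(a[125:225,185:315],None,fx=6,fy=6,interpolation=cv2.INTER_CUBIC))
E
```

```text
time: 8.3
ee_pos: [0.5989, 0.0033, 0.0763]
tcp_rot: [-168.1, -0.0, -13.4]
wrist_force: [-1.8, -6.4, -2.2]
opening: -0.0
t 8.3 shelf [ 0.0599 -0.      0.0313] board [ 0.0641 -0.      0.0215] Fboard [-6.9   0.23 -1.12] rot [-168.1   -0.   -13.4]
```

View pics/top8.png

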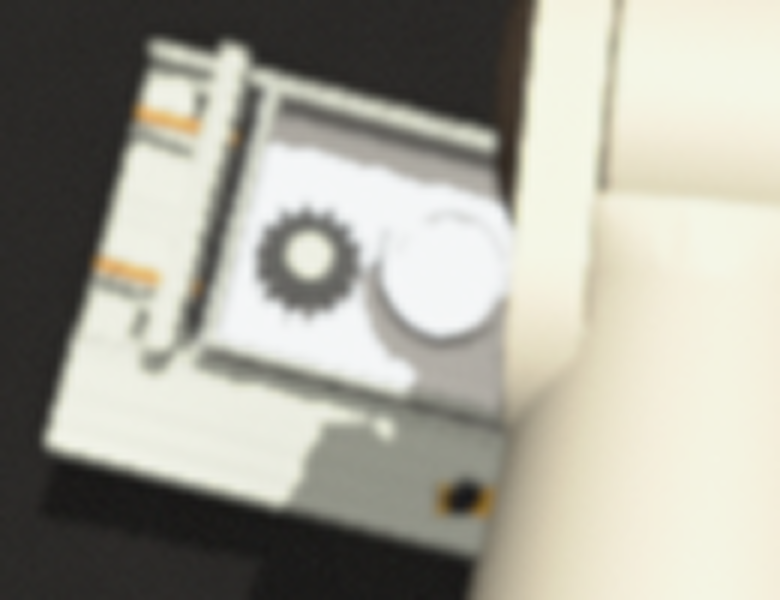

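```bash
python3 -m creep '[[0,-0.0003,0,0,0,0,0],[0,-0.0006,0,0,0,0,0],[0,-0.0009,0,0,0,0,0]]' | sed -n '2p;4p'
python3 -m creep '[[0,-0.0003,0,0,0,0,0],[0,-0.0006,0,0,0,0,0]]'| sed -n '2p;4p'
python3 -c "
from h import *
state()"
```

```text
ee_pos: [0.5991, 0.0041, 0.0765]
wrist_force: [-0.9, -5.2, -1.8]
ee_pos: [0.5993, 0.0047, 0.0765]
wrist_force: [-1.0, -4.6, -2.2]
t 8.85 shelf [ 0.0614 -0.      0.0315] board [ 0.0656 -0.      0.0216] Fboard [-5.02 -0.07 -1.42] rot [-168.1   -0.   -13.4]
```

```bash
for k in 1; do python3 -m creep '[[0,-0.0004,0,0,0,0,0],[0,-0.0008,0,0,0,0,0]]' | sed -n '2p;4p'; done
python3 -m creep '[[0,-0.0004,0,0,0,0,0],[0,-0.0008,0,0,0,0,0]]'| sed -n '2p;4p'
python3 -c "
from h import *
state()"
```

```text
ee_pos: [0.5994, 0.0055, 0.0767]
wrist_force: [-1.4, -4.8, -2.4]
ee_pos: [0.5996, 0.0063, 0.0768]
wrist_force: [-0.1, -6.9, -2.2]
t 9.25 shelf [0.063  0.     0.0318] board [0.0672 0.     0.0216] Fboard [-7.04 -1.5  -1.09] rot [-168.1   -0.   -13.4]
```

```bash
python3 -m creep '[[0,-0.0004,0,0,0,0,0],[0,-0.0008,0,0,0,0,0]]' | sed -n '2p;4p'
python3 -c "
from h import *
state()"
python3 -m creep '[[0,-0.0004,0,0,0,0,0],[0,-0.0008,0,0,0,0,0]]'| sed -n '2p;4p'
python3 -c "
from h import *
state()"
```

```text
ee_pos: [0.5996, 0.0063, 0.0768]
wrist_force: [-2.2, -10.1, -2.3]
t 9.45 shelf [0.063  0.     0.0318] board [0.0672 0.     0.0215] Fboard [-10.56  -0.18  -0.7 ] rot [-168.2   -0.   -13.4]
ee_pos: [0.5996, 0.0064, 0.0769]
wrist_force: [-3.4, -14.1, -2.4]
t 9.65 shelf [0.0631 0.     0.0319] board [0.0673 0.     0.0216] Fboard [-14.75   0.05  -0.05] rot [-168.2   -0.   -13.5]
```

```bash
python3 -m creep '[[0,-0.0002,0,0,0,0,0],[0,-0.0004,0,0,0,0,0],[0,-0.0004,0,0,0,0,0],[0,-0.0004,0,0,0,0,0],[0,-0.0004,0,0,0,0,0],[0,-0.0004,0,0,0,0,0],[0,-0.0004,0,0,0,0,0]]' | sed -n '2p;4p'
python3 - <<'E'
from h import *
state()
for n,c in (("top",(slice(125,225),slice(185,315))),):
    a=optics.camera(n)[:,:,::-1][c]
    cv2.imwrite("pics/top9.png",cv2.resize(a,None,fx=6,fy=6,interpolation=cv2.INTER_CUBIC))
a=optics.camera("scene")[:,:,::-1]
cv2.imwrite("pics/scene9.png",cv2.resize(a[130:300,170:340],None,fx=3.5,fy=3.5,interpolation=cv2.INTER_CUBIC))
E
```

```text
ee_pos: [0.5996, 0.0064, 0.0768]
wrist_force: [-4.0, -14.9, -2.3]
t 10.35 shelf [0.0631 0.     0.0318] board [0.0673 0.     0.0216] Fboard [-15.56   0.49   0.13] rot [-168.3   -0.   -13.5]
```

View pics/top9.png

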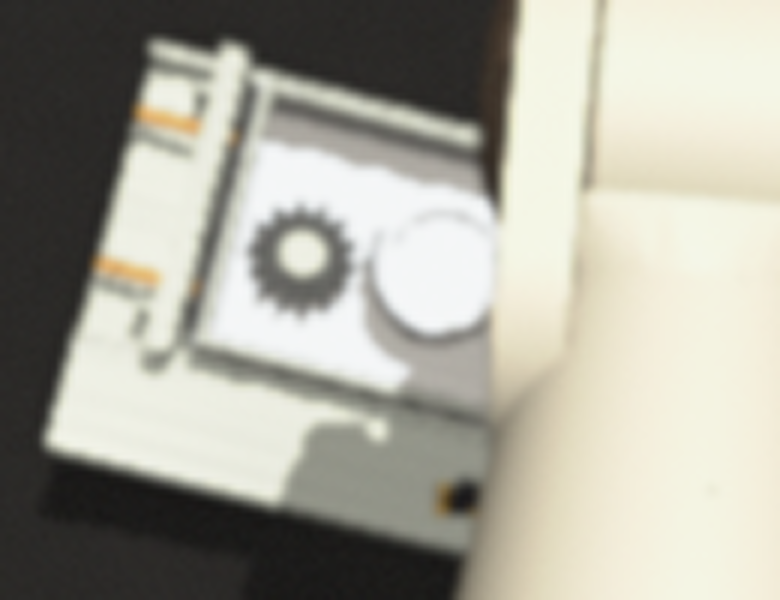

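View pics/scene9.png

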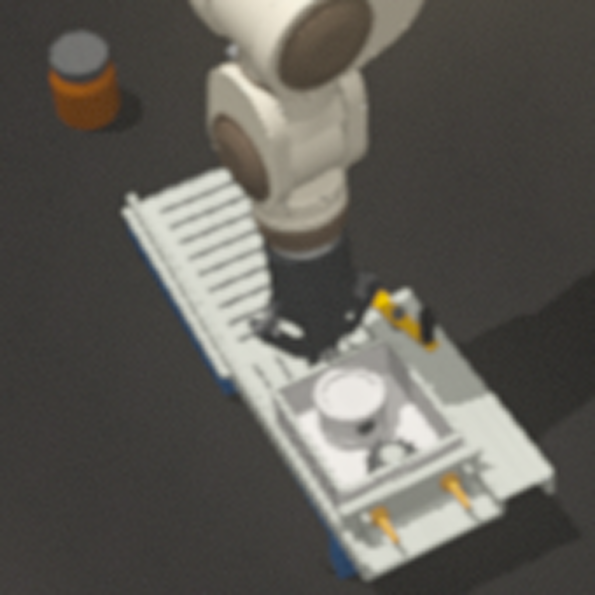

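```bash
python3 -m creep '[[0,0.003,0,0,0,0,0],[0,0.010,0,0,0,0,0],[0,0.025,-0.001,0,0,0,0],[0,0.045,-0.003,0,0,0,0],[0,0.05,-0.04,0,0,0,0],[0,0.05,-0.085,0,0,0,0],[0,0.05,-0.13,0,0,0,0],[0,0.05,-0.16,0,0,0,0]]' | sed -n '1p;2p;4p'
python3 -m creep '[[-0.02,0.08,-0.02,0,0,0,0.41],[-0.02,0.12,-0.02,0,0,0,0.41],[-0.02,0.12,-0.02,0,0,0,0.41]]'
python3 - <<'E'
from h import *
print(bot.get_obs()["q"].round(1))
for n,c,s in (("top",(slice(125,225),slice(185,315)),6),("scene",(slice(160,300),slice(195,335)),4.2)):
    a=optics.camera(n)[:,:,::-1]; cv2.imwrite(f"pics/{n}10r.png",a)
    cv2.imwrite(f"pics/{n}10.png",cv2.resize(a[c],None,fx=s,fy=s,interpolation=cv2.INTER_CUBIC))
E
```

```text
time: 11.25
ee_pos: [0.581, -0.0728, 0.227]
wrist_force: [0.6, 0.1, -0.3]
time: 11.55
ee_pos: [0.532, -0.1883, 0.2183]
tcp_rot: [-168.1, -0.1, -13.5]
wrist_force: [-0.1, -0.8, -0.6]
opening: 0.0352
[-25.4   8.7  12.   95.7  11.7  77.9]
```

View pics/top10.png

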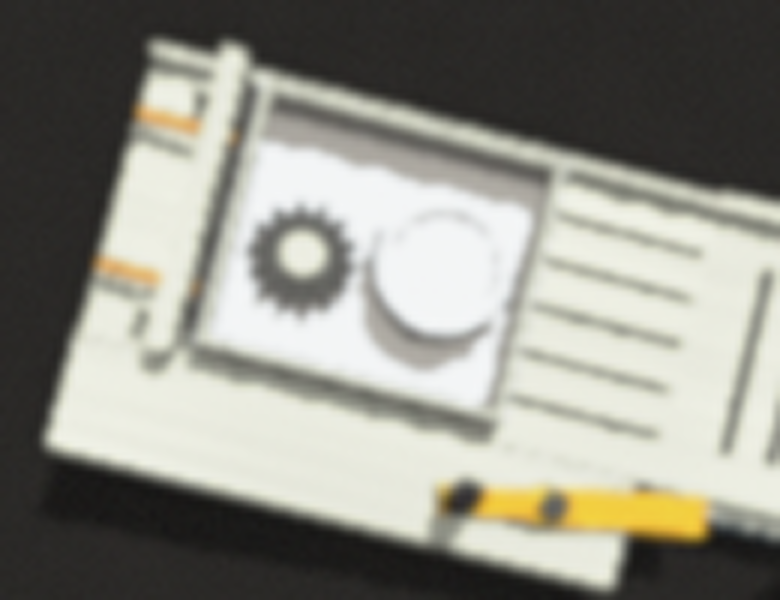

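View pics/scene10.png

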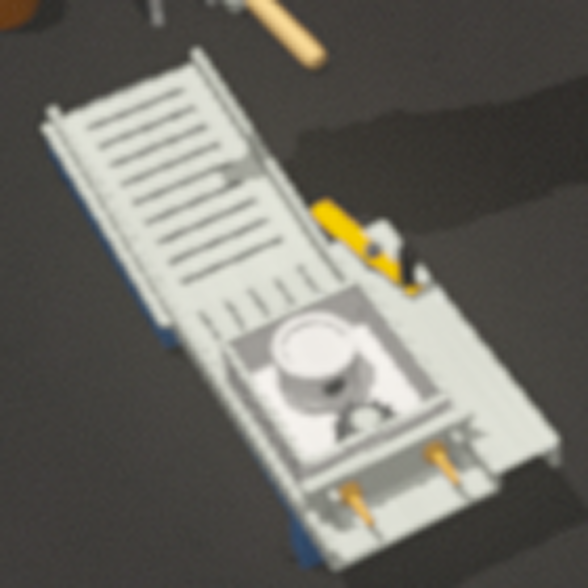

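Run:
```python
from h import *
top=np.array((466,497))/6+[185,125]; piv=np.array((555,505))/6+[185,125]
sc=np.array((408,264))/4.2+[195,160]
A=[];b=[]
for n,px in(("top",top),("scene",sc)):
    p=optics.camera_params(n);M=p["camera_matrix"]@np.c_[p["R"],p["t"]]
    A+= [px[0]*M[2]-M[0],px[1]*M[2]-M[1]]
A=np.array(A);X=np.linalg.lstsq(A[:,:3],-A[:,3],rcond=None)[0]
bd=lambda X:((X-[P[0],P[1],.045])@Rb(P[2])).round(4)
print("knob tri",X.round(4),bd(X))
for z in(.110,.128):print(z,bd(ray("top",top,z)),"scene",bd(ray("scene",sc,z)))
print("piv",bd(ray("top",piv,.085)))
for c in [(310,212),(712,505)]: pass
for q in(-.2,-.1,0):
    k=b2w(P,[.046+.042*np.cos(q),.09+.042*np.sin(q),.051]);print(q,k,(proj("top",k)-[185,125])*6,(proj("scene",k)-[195,160])*4.2)
```

```text
knob tri [0.5076 0.0438 0.1066] [0.0868 0.0982 0.0486]
0.11 [0.0852 0.0956 0.0523] scene [0.0904 0.0985 0.0515]
0.128 [0.0865 0.0968 0.0703] scene [0.1037 0.0918 0.0676]
piv [0.0443 0.088  0.0335]
-0.2 [0.5236693  0.03990858 0.10900737] [469.03911772 465.27486642] [386.69381091 270.58748876]
-0.1 [0.51977481 0.04147338 0.10910551] [465.386797   474.08961269] [391.83642796 268.93159585]
0 [0.51574398 0.0426467  0.10913834] [462.63142183 483.23727834] [396.74988069 266.91434007]
```

```bash
cat >> h.py <<'E'
def goalk(bx,by,bz):
    o=bot.get_obs();Rc=Ro.from_euler('xyz',o["tcp_rot"],degrees=True)
    Rg=Ro.from_matrix(Rb(P[2]))*Ro.from_euler('x',180,degrees=True)
    W=b2w(P,[bx,by,bz])
    print("t",round(o["time"],2),"goalW",W.round(4),"shift",Rc.inv().apply(W-o["ee_pos"]).round(4),"turn",(Rc.inv()*Rg).as_rotvec().round(4))
E
python3 -c "
from h import *
goalk(.087,.0965,.165)"
```

```text
t 11.65 goalW [0.5051 0.0258 0.2216] shift [-0.0767 -0.1982  0.038 ] turn [-0.0397 -0.0414 -1.5741]
```

```bash
python3 -m creep '[[-0.006,-0.016,0.003,-0.003,-0.003,-0.125,0.41],[-0.013,-0.033,0.006,-0.006,-0.006,-0.25,0.41],[-0.019,-0.049,0.009,-0.009,-0.01,-0.375,0.41],[-0.025,-0.066,0.012,-0.012,-0.013,-0.5,0.41],[-0.032,-0.082,0.015,-0.015,-0.016,-0.625,0.41],[-0.038,-0.099,0.019,-0.018,-0.02,-0.75,0.41],[-0.044,-0.115,0.022,-0.022,-0.023,-0.875,0.41],[-0.05,-0.13,0.025,-0.025,-0.026,-1.0,0.41]]'
python3 -c "
from h import *
goalk(.087,.0965,.165)"
```

```text
time: 12.45
ee_pos: [0.5153, -0.0436, 0.2208]
tcp_rot: [-174.1, -8.2, 43.9]
wrist_force: [0.6, -0.3, 0.4]
opening: 0.0349
t 12.45 goalW [0.5051 0.0258 0.2216] shift [ 0.0404 -0.0563  0.0109] turn [-0.0145 -0.0159 -0.5643]
```

```bash
python3 -m creep '[[0.008,-0.011,0.002,-0.003,-0.003,-0.113,0.41],[0.016,-0.022,0.004,-0.006,-0.006,-0.226,0.41],[0.024,-0.034,0.006,-0.009,-0.009,-0.339,0.41],[0.032,-0.045,0.009,-0.012,-0.013,-0.452,0.41],[0.0404,-0.0563,0.0109,-0.0145,-0.0159,-0.5643,0.41],[0.0404,-0.0563,0.0109,-0.0145,-0.0159,-0.5643,0.41],[0.0404,-0.0563,0.0109,-0.0145,-0.0159,-0.5643,0.41]]'
python3 - <<'E'
from h import *
goalk(.087,.0965,.045);state()
for n,c,s in (("top",(slice(125,225),slice(185,315)),6),("scene",(slice(130,300),slice(195,335)),3.5)):
    a=optics.camera(n)[:,:,::-1]
    cv2.imwrite(f"pics/{n}11.png",cv2.resize(a[c],None,fx=s,fy=s,interpolation=cv2.INTER_CUBIC))
E
```

```text
time: 13.15
ee_pos: [0.5055, 0.0249, 0.2215]
tcp_rot: [-179.9, -9.0, 76.2]
wrist_force: [-1.0, 0.2, 0.3]
opening: 0.0349
t 13.15 goalW [0.5094 0.0441 0.1031] shift [ 0.0008 -0.0006  0.12  ] turn [-0.0003  0.0003 -0.0073]
t 13.15 shelf [0.0593 0.0959 0.1765] board [0.0862 0.0959 0.165 ] Fboard [0.05 1.01 0.33] rot [-179.9   -9.    76.2]
```

View pics/scene11.png

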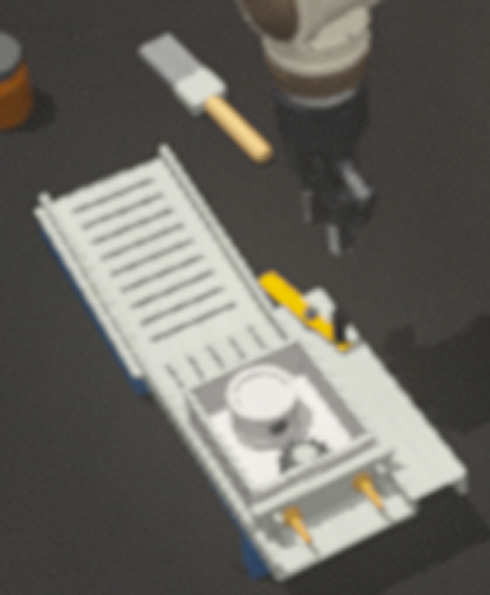

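View pics/top11.png

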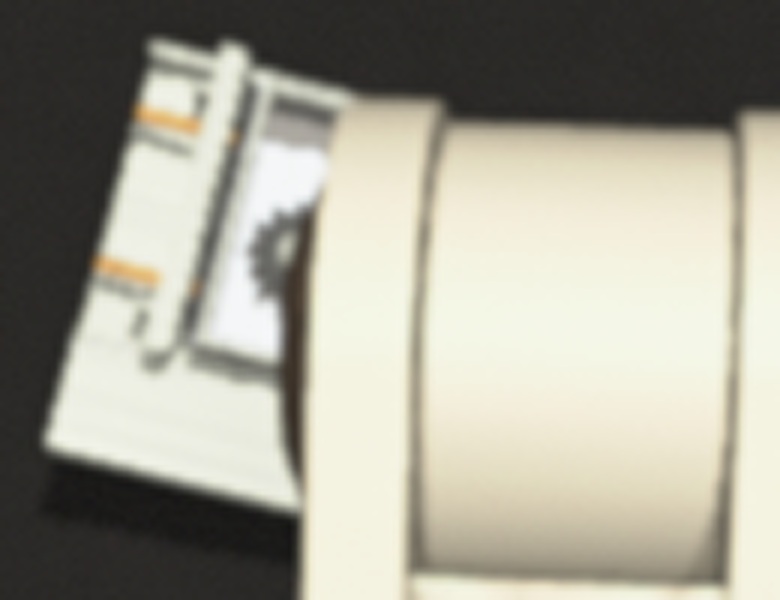

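```bash
python3 -m creep '[[0.0005,0,0.03,0,0,0,0.41],[0.001,0,0.06,0,0,0,0.41],[0.001,0,0.085,0,0,0,0.41],[0.001,0,0.085,0,0,0,0.41]]'
python3 - <<'E'
from h import *
goalk(.087,.0965,.045);state()
a=optics.camera("scene")[:,:,::-1]
cv2.imwrite(f"pics/scene12.png",cv2.resize(a[170:260,250:340],None,fx=6.5,fy=6.5,interpolation=cv2.INTER_CUBIC))
E
```

```text
time: 13.65
ee_pos: [0.5072, 0.0382, 0.1341]
tcp_rot: [-179.6, -8.9, 76.1]
wrist_force: [-0.2, 0.3, 0.2]
opening: 0.035
t 13.65 goalW [0.5094 0.0441 0.1031] shift [0.0014 0.001  0.0316] turn [-0.0057  0.0019 -0.0084]
t 13.65 shelf [0.0726 0.0973 0.0891] board [0.0857 0.0973 0.0766] Fboard [0.3  0.29 0.11] rot [-179.6   -8.9   76.1]
```

View pics/scene12.png

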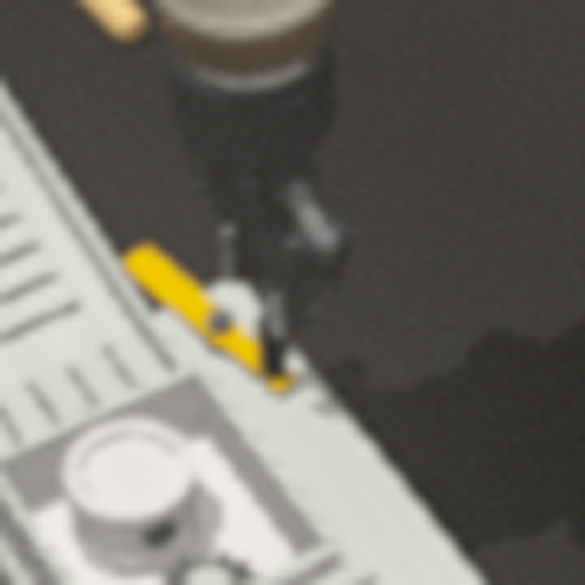

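Run:
```python
from h import *
f=lambda X:((proj("scene",X)-[250,170])*6.5).round(0)
o=bot.get_obs();R=Ro.from_euler('xyz',o["tcp_rot"],degrees=True)
for d in [(0,0,-.005),(-.02,0,-.005),(.02,0,-.005),(0,0,.0256),(-.02,0,.03),(.02,0,.03)]:
    print(d,f(o["ee_pos"]+R.apply(d)))
for q in (.1,.2): print(q,[f(b2w(P,[.046+.042*np.cos(q),.09+.042*np.sin(q),z])) for z in(.032,.051,.07)])
print(f(b2w(P,[.046,.09,.032])))
```

```text
(0, 0, -0.005) [263. 295.]
(-0.02, 0, -0.005) [243. 269.]
(0.02, 0, -0.005) [283. 320.]
(0, 0, 0.0256) [266. 337.]
(-0.02, 0, 0.03) [247. 318.]
(0.02, 0, 0.03) [286. 369.]
0.1 [array([266., 370.]), array([264., 344.]), array([262., 318.])]
0.2 [array([272., 366.]), array([270., 340.]), array([268., 314.])]
[217. 322.]
```

```bash
python3 -m creep '[[0.003,0.001,0,0,0,0,0.55],[0.004,0.001,0.004,0,0,0,0.55],[0.004,0.001,0.012,0,0,0,0.55],[0.004,0.001,0.020,0,0,0,0.55],[0.004,0.001,0.027,0,0,0,0.55],[0.004,0.001,0.031,0,0,0,0.55],[0.004,0.001,0.033,0,0,0,0.55]]'
python3 - <<'E'
from h import *
state()
a=optics.camera("scene")[:,:,::-1]
cv2.imwrite(f"pics/scene13.png",cv2.resize(a[170:260,250:340],None,fx=6.5,fy=6.5,interpolation=cv2.INTER_CUBIC))
E
```

```text
time: 14.4
ee_pos: [0.5116, 0.0471, 0.1048]
tcp_rot: [-179.9, -8.9, 76.2]
wrist_force: [0.1, 0.3, -0.0]
opening: 0.0468
t 14.4 shelf [0.0823 0.0951 0.0598] board [0.0907 0.0951 0.0462] Fboard [ 0.27  0.   -0.07] rot [-179.9   -8.9   76.2]
```

View pics/scene13.png

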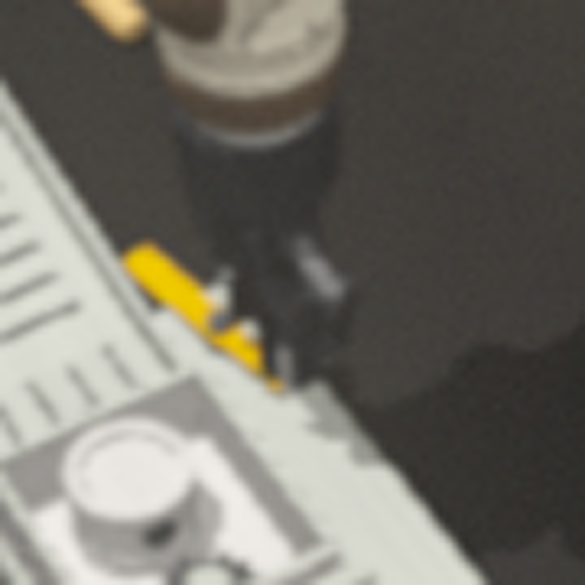

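```bash
python3 -m creep '[[0,0,0,0,0,0,0.3],[0,0,0,0,0,0,0.2],[0,0,0,0,0,0,0.1],[0,0,0,0,0,0,0.1],[0,0,0,0,0,0,0.1],[0,0,0,0,0,0,0.1]]' 20
python3 -c "
from h import *
state()"
```

```text
time: 15.05
ee_pos: [0.5119, 0.0441, 0.1056]
tcp_rot: [180.0, -8.6, 76.1]
wrist_force: [-1.1, -18.0, 0.9]
opening: 0.0149
t 15.05 shelf [0.0795 0.0941 0.0606] board [0.088  0.0941 0.0474] Fboard [-17.4   -3.1    3.64] rot [180.   -8.6  76.1]
```

```bash
python3 -m creep '[[-0.0027,0,0,0,0,0,0.1],[-0.0033,-0.0022,0,0,0,0,0.1],[-0.0038,-0.0045,0,0,0,0,0.1],[-0.0048,-0.0075,0,0,0,0,0.1],[-0.0061,-0.0103,0,0,0,0,0.1],[-0.0076,-0.013,0,0,0,0,0.1],[-0.0093,-0.0158,0,0,0,0,0.1]]'
python3 - <<'E'
from h import *
state()
a=optics.camera("scene")[:,:,::-1]
cv2.imwrite(f"pics/scene14.png",cv2.resize(a[170:260,250:340],None,fx=6.5,fy=6.5,interpolation=cv2.INTER_CUBIC))
E
```

```text
time: 15.75
ee_pos: [0.4946, 0.0428, 0.1048]
tcp_rot: [-180.0, -9.1, 76.3]
wrist_force: [4.1, 6.9, 3.1]
opening: 0.0147
t 15.75 shelf [0.0742 0.1106 0.0598] board [0.0827 0.1106 0.0475] Fboard [ 8.09 -2.35  1.85] rot [-180.    -9.1   76.3]
```

View pics/scene14.png

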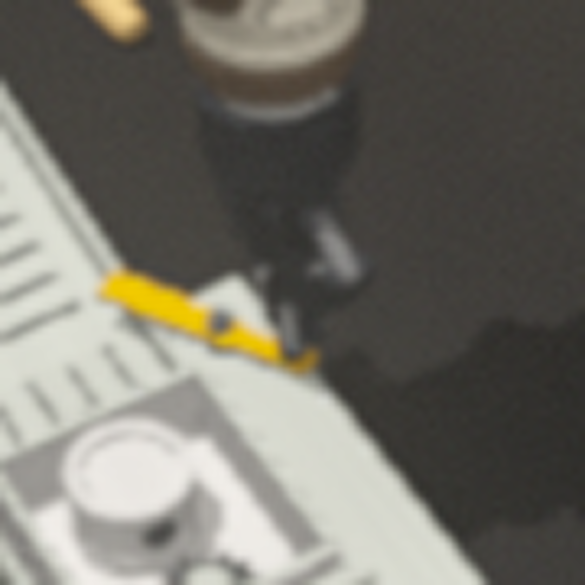

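```bash
python3 -m creep '[[-0.0005,-0.0033,0,0,0,0,0.1],[-0.0024,-0.0066,0,0,0,0,0.1],[-0.005,-0.010,0,0,0,0,0.1],[-0.0078,-0.013,0,0,0,0,0.1],[-0.011,-0.0158,0,0,0,0,0.1],[-0.0144,-0.0182,0,0,0,0,0.1]]'
python3 - <<'E'
from h import *
state()
a=optics.camera("scene")[:,:,::-1]
cv2.imwrite(f"pics/scene15.png",cv2.resize(a[170:260,250:340],None,fx=6.5,fy=6.5,interpolation=cv2.INTER_CUBIC))
E
```

```text
time: 16.4
ee_pos: [0.4727, 0.0332, 0.1024]
tcp_rot: [-179.9, -9.1, 76.3]
wrist_force: [-0.5, 6.2, 7.4]
opening: 0.0149
t 16.4 shelf [0.0597 0.1296 0.0574] board [0.068  0.1296 0.0473] Fboard [7.   1.9  6.37] rot [-179.9   -9.1   76.3]
```

View pics/scene15.png

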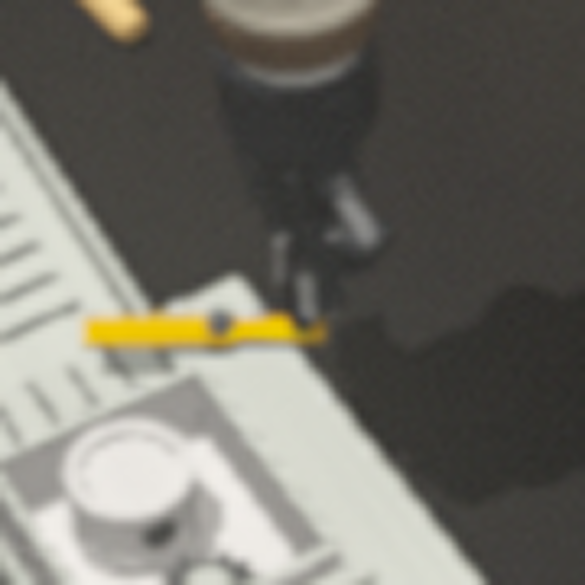

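```bash
python3 -m creep '[[-0.003,-0.0023,-0.0005,0,0,0,0.1],[-0.0072,-0.0043,-0.0008,0,0,0,0.1],[-0.0115,-0.0055,-0.0008,0,0,0,0.1],[-0.0155,-0.0065,-0.0008,0,0,0,0.1],[-0.0195,-0.007,-0.0008,0,0,0,0.1],[-0.022,-0.007,-0.0008,0,0,0,0.1]]'
python3 - <<'E'
from h import *
state()
a=optics.camera("scene")[:,:,::-1]
cv2.imwrite(f"pics/scene16.png",cv2.resize(a[170:260,250:340],None,fx=6.5,fy=6.5,interpolation=cv2.INTER_CUBIC))
E
```

```text
time: 17.05
ee_pos: [0.4594, 0.014, 0.099]
tcp_rot: [-179.7, -9.1, 76.3]
wrist_force: [-2.2, 19.5, 6.2]
opening: 0.015
t 17.05 shelf [0.038  0.1382 0.054 ] board [0.046  0.1382 0.0474] Fboard [19.2   6.65  3.2 ] rot [-179.7   -9.1   76.3]
```

View pics/scene16.png

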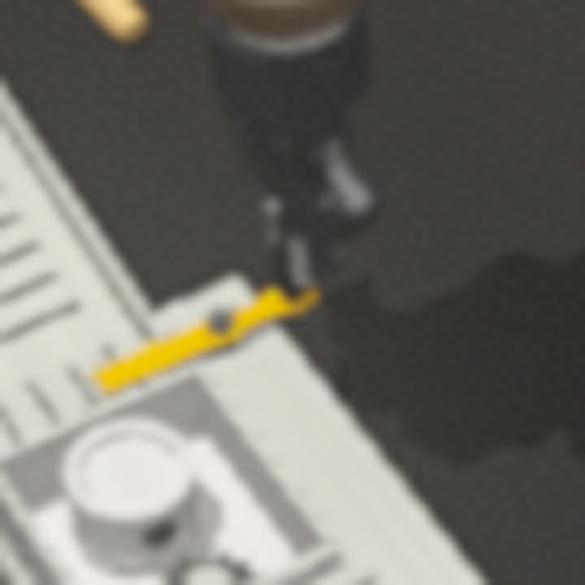

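```bash
python3 -m creep '[[0.001,0,0,0,0,0,0.1],[0.002,0.001,0,0,0,0,0.1],[0.002,0.001,0,0,0,0,0.5],[0.002,0.001,0,0,0,0,0.5],[0.002,0.001,0,0,0,0,0.5],[0.002,0.001,0,0,0,0,0.5]]'
python3 -m creep '[[0,0,-0.01,0,0,0,0.5],[0,0,-0.03,0,0,0,0.5],[0,0,-0.07,0,0,0,0.5],[0,0,-0.11,0,0,0,0.5],[0,-0.04,-0.14,0,0,0,0.5],[-0.04,-0.07,-0.14,0,0,0,0.5],[-0.08,-0.1,-0.14,0,0,0,0.5],[-0.12,-0.12,-0.14,0,0,0,0.5]]'
python3 -m creep '[[-0.05,0,0,0,0,0,0.5],[-0.1,0,0,0,0,0,0.5],[-0.15,0,0,0,0,0,0.5],[-0.15,0,0,0,0,0,0.5],[-0.15,0,0,0,0,0,0.5]]'
python3 - <<'E'
from h import *
for n,c,s in (("top",(slice(125,225),slice(185,315)),6),("scene",(slice(160,300),slice(195,335)),4.2)):
    a=optics.camera(n)[:,:,::-1]
    cv2.imwrite(f"pics/{n}17r.png",a)
    cv2.imwrite(f"pics/{n}17.png",cv2.resize(a[c],None,fx=s,fy=s,interpolation=cv2.INTER_CUBIC))
E
```

```text
time: 17.7
ee_pos: [0.4625, 0.0144, 0.0993]
tcp_rot: [-179.9, -8.9, 76.2]
wrist_force: [-0.1, -0.6, 1.0]
opening: 0.0424
time: 18.5
ee_pos: [0.3112, -0.0936, 0.2204]
tcp_rot: [180.0, -8.9, 76.4]
wrist_force: [0.6, -1.6, 0.1]
opening: 0.0428
time: 19.0
ee_pos: [0.2771, -0.2381, 0.1962]
tcp_rot: [-179.9, -9.0, 76.0]
wrist_force: [0.3, 0.7, 0.9]
opening: 0.0428
```

View pics/top17.png

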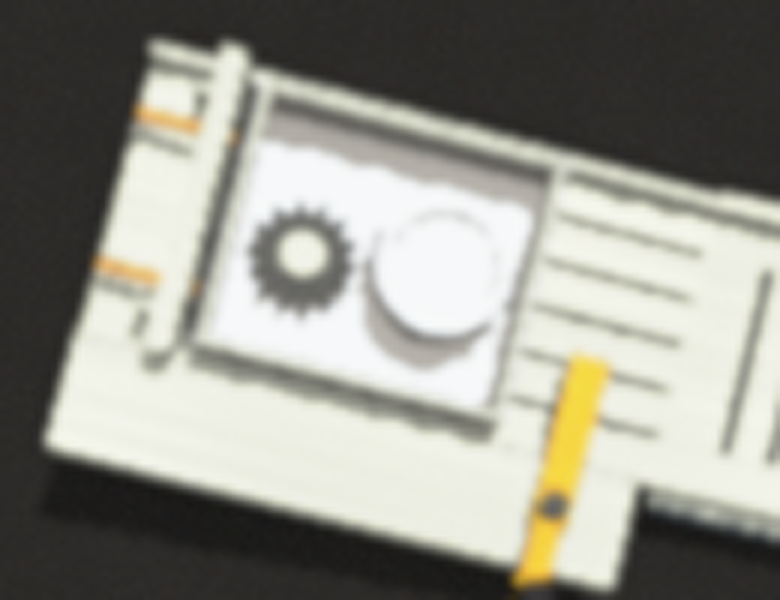

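View pics/scene17r.png

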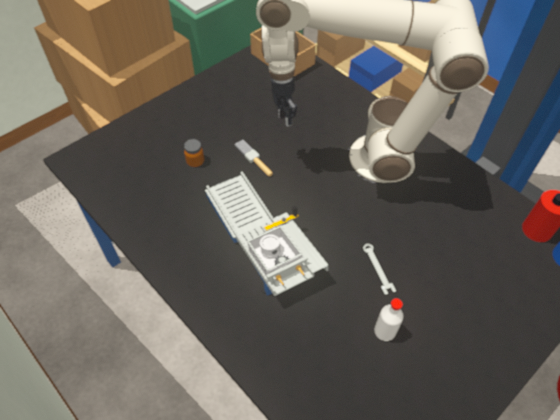

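Run:
```python
from h import *
a=cv2.imread("pics/top10r.png").astype(int);b=cv2.imread("pics/top17r.png").astype(int)
d=np.abs(a-b)[125:195,185:278].max(2);print("tray region diff max/mean",d.max(),d.mean())
s0=cv2.imread("pics/scene0.png").astype(int);s1=cv2.imread("pics/scene17r.png").astype(int)
for n,(r,c) in dict(jar=(slice(138,168),slice(182,207)),wrench=(slice(240,295),slice(360,398)),bottle=(slice(295,345),slice(372,408)),brush=(slice(138,178),slice(232,275))).items():
    print(n,np.abs(s0-s1)[r,c].max(2).mean().round(1))
print(bot.job_done())
```

```text
tray region diff max/mean 88 5.142703533026114
jar 14.9
wrench 14.1
bottle 15.6
brush 17.0
the job is handed in; nothing more can be done
None
```

I pushed the tray up the slope until it met the stop bar, swung the catch closed behind it, let go, and handed the job in. The last robot reading was 19.0 s, against the 72 s limit. The hand-in gave no verdict.

- **Seating:** I pushed with shut fingers in the middle of the low wall. At the bar, the tool stopped moving forward and the push rose to about 15.5 N, held for about 0.7 s. Sliding took 5 to 6 N of that, so I estimate 9 to 10 N on the bar. I could not measure that force directly.
- **Catch:** I gripped the knob and swung it round until the force rose to 19 N, which I took to be its end stop. In the last top view the blade is within about 2° of square across the lane, roughly 1.53 rad and well above 1.4.
- **Final pictures:** The tray sits against the bar and looks the same as before I swung the catch. Both parts are in it, and the robot is clear of everything. The bottle, jar, wrench and brush appear where they started.

**Checks that did not settle anything or disagreed:**
- My picture-difference check on the tray and the four bystanders was spoiled by changed shadows and exposure. I relied on comparing the pictures by eye instead.
- While the tray passed onto the slope, the tool briefly read 14 N along the push and 12 N upward. I put this down to finger friction and raised the tool about 1 mm; the force then fell back to about 4 N.
- The two cameras disagreed with each other by a few millimetres when I located the board.

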